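# Close the flower press in cross order

## Robot

A 6-joint arm with a two-finger parallel gripper is mounted at the origin on the work surface. World frame = base frame: x ahead of the robot, y to its left, z up, the work surface at z = 0. Lengths are in m, angles in rad, forces in N, time in s.
With the tool pointing down it reaches from about 0.275 to 0.875 m from the base axis. Payload 12.5 kg.
Tool frame: the origin (TCP) lies between the finger pads; the fingertips stand ctrl.tip_reach ahead of it and the grasp point (between the pads) lies 8 mm behind it (ctrl.tip_reach is the distance from the TCP to the fingertips, in m); z points along the fingers, y is the line along which they close (so a half turn about z gives the same grasp; the last joint's range is limited). The gripper opens to 85 mm and grips with 20 to 120 N. Pads are 22 mm wide; open, the fingers measure 114 mm over their backs; the gripper's body (76 mm by 85 mm) begins 54 mm behind the grasp point. The pads swing forward as they close: fully open they stand 13 mm farther back than shut.
Start: joints at [1.249, 0.351, 1.652, -0, 1.139, -0.085], TCP at [0.129, 0.535, 0.242] pointing down, gripper open.
Joint ranges: [-2.75, 2.75], [-0.79, 2.1], [0.01, 2.65], [-1.57, 4.71], [0.07, 3.14], [-2.87, 2.87]. Speed limits (rad/s): [2.22, 2.22, 2.79, 3.14, 3.14, 3.14].

## Interface

Orientations are given as a rotation vector (axis times angle).
In Python, from plant import telemetry, imaging, job, ctrl gives the robot as it stands.
- The arm moves only by the tool servo_tool, never from a script. Its argument "rows" is a list that holds one entry, the list of rows, each a list of 5 numbers: the shift along the tool's x, y, z scaled (see below), then the turn about the tool's z scaled (see below), then the closure, from -1 (fully open) to 1 (shut). A call has 1 to 12 rows; each row shifts and turns the commanded pose from where the row before left it, along the tool's axes as they then stand; what a row does not reach is not made up. The controller multiplies each number of a shift by 20 cm and each number of a turn by 0.15 rad. A row lasts 1/8 s, in which the tool goes at most 62.5 mm and 10.7 degrees, less where a joint would pass 70% of its speed; a pose out of reach is approached as far as the arm can. A call with a number of a shift or a turn outside -1 to 1 is refused whole. A call with a gripper value outside its range is refused whole. The fingers move at their own pace and stop on an object; "squeeze" is the grip in N (left out, the last holds). Time passes only in rows, so rows that do not move let the fingers close. It gives the time, the measured TCP pose, the force, the opening and the grip force at its end, in the units of the state.
- telemetry.read_state(): the state, without advancing time (a new reading comes with each control period).
- imaging.get_image(name): name is "scene" or "top" or "wrist"; returns a dict with "image" (384x512x3 uint8, blue, green, red), "camera_matrix" (3x3 intrinsics, pixels), "origin" and "attitude" of the camera in the world. Camera axes: x right, y down, z forward; pixel columns grow to the right and rows downward; lengths in m; the calibration is good to about 2 mm. The wrist camera is an equidistant fisheye: a pixel r from the principal point sees the ray r / f radians off the axis. A picture is of the moment at which its call begins. There is no depth.
- job.sign_off(): hands the job in; it is judged then, once.
The state is a dict: "time": time; "q": joint angles; "qvel": joint speeds; "effort": joint torques, N m; "tcp_pos": TCP position; "tcp_rot": TCP orientation; "ft_force": force on the tool from outside, world axes, zero at the start; "ft_torque": the same for the moment, N m; "gripper_width": opening from 0.0 (shut) to 1.0 (fully open); "gripper_force": force on a finger pad.
Only numpy, scipy, OpenCV 4.12 (cv2) and the standard library are available. Lean on these libraries where they do the work, as an engineer would, in place of code of your own. Each camera call takes 0.05 s, during which the arm holds its last target. There are 200 camera calls.

## Task

Close the big flower press with the white top board and the four brass wing nuts: turn each nut clockwise, a bit under a quarter turn, until it reaches its stop and its wings lie along the red line on the board. Work crosswise so the top board comes down evenly: tighten one nut fully, then the one diagonally opposite, and only then the other two. Do not disturb the white candle jar, and let go of everything at the end.

Things in the scene. Friction and masses are not known exactly. Their poses are not given: they have to be found in the camera images.
- press: big flower press, fixed: square plywood base and white top board 190 mm wide, card layers between. Origin on the table under its centre, x and y along its sides. Top board's upper face is 61 mm up, sinking about 3 mm as nuts tighten. By each nut a red line along the press's x runs from under it towards the middle. The small dark press with steel nuts is finished: not part of this.
- nut_a_wings (a point): middle of the wings of brass wing nut a, on its axis, about 27 mm above the top board's face. Wings: a straight bar 46 mm long (this point's x axis, turning with the nut), 10 mm thick (its y), 20 mm high, over a collar 28 mm across at the foot. Stands at (+70, +70) mm (x, y) on the press, diagonally opposite nut c. Pinch from above across the 10 mm.
- nut_a (a joint): turn of nut a in rad, growing clockwise seen from above; starts between 0 and 0.35 (loose), hard stop at 1.5 (tight: wings parallel to the press's x and the red line). Turns stiffly (0.06 N m) and stays where it is left.
- nut_b_wings (a point): middle of the wings of brass wing nut b, on its axis, about 27 mm above the top board's face. Wings: a straight bar 46 mm long (this point's x axis, turning with the nut), 10 mm thick (its y), 20 mm high, over a collar 28 mm across at the foot. Stands at (+70, -70) mm (x, y) on the press, diagonally opposite nut d. Pinch from above across the 10 mm.
- nut_b (a joint): turn of nut b in rad, growing clockwise seen from above; starts between 0 and 0.35 (loose), hard stop at 1.5 (tight: wings parallel to the press's x and the red line). Turns stiffly (0.06 N m) and stays where it is left.
- nut_c_wings (a point): middle of the wings of brass wing nut c, on its axis, about 27 mm above the top board's face. Wings: a straight bar 46 mm long (this point's x axis, turning with the nut), 10 mm thick (its y), 20 mm high, over a collar 28 mm across at the foot. Stands at (-70, -70) mm (x, y) on the press, diagonally opposite nut a. Pinch from above across the 10 mm.
- nut_c (a joint): turn of nut c in rad, growing clockwise seen from above; starts between 0 and 0.35 (loose), hard stop at 1.5 (tight: wings parallel to the press's x and the red line). Turns stiffly (0.06 N m) and stays where it is left.
- nut_d_wings (a point): middle of the wings of brass wing nut d, on its axis, about 27 mm above the top board's face. Wings: a straight bar 46 mm long (this point's x axis, turning with the nut), 10 mm thick (its y), 20 mm high, over a collar 28 mm across at the foot. Stands at (-70, +70) mm (x, y) on the press, diagonally opposite nut b. Pinch from above across the 10 mm.
- nut_d (a joint): turn of nut d in rad, growing clockwise seen from above; starts between 0 and 0.35 (loose), hard stop at 1.5 (tight: wings parallel to the press's x and the red line). Turns stiffly (0.06 N m) and stays where it is left.
- candle_mid (a point): middle, half-way up, of the white ceramic candle jar with a black lid and a copper label, 84 mm across, 115 mm high, loose on the table beside the press; its z axis points up. To be left where it stands.

How it is judged:
On the way:
1. two diagonally opposite nuts are tight (within 10 degrees of the stop) while the other two are still loose (below 0.6 rad) (((value of joint each of nut_a, nut_c above 1.32 rad and value of joint each of nut_b, nut_d below 0.6 rad) or (value of joint each of nut_b, nut_d above 1.32 rad and value of joint each of nut_a, nut_c below 0.6 rad))), for 0.2 s.
At the end, for the whole second after the job is handed in: All four nuts are within 10 degrees of their stops (above 1.32 rad) and at rest, and the candle jar stands upright within 20 mm of where it was (value of joint each of nut_a, nut_b, nut_c, nut_d above 1.32 rad and velocity of joint nut_a between -0.05 and 0.05 rad/s and velocity of joint nut_b between -0.05 and 0.05 rad/s and velocity of joint nut_c between -0.05 and 0.05 rad/s and velocity of joint nut_d between -0.05 and 0.05 rad/s and distance of candle_mid from where it was at the start of the episode below 0.02 m and angle between candle_mid's own z axis and vertical below 0.1 rad); the robot touches nothing.
It fails at once if the candle jar is shifted by more than 20 mm or tipped by more than 15 degrees (distance of candle_mid from where it was at the start of the episode above 0.02 m or angle between candle_mid's own z axis and vertical above 0.26 rad).
It also fails if it takes over 64 s, if anything falls off the work surface, if the arm or the gripper's body presses on something with over 40 N, if the wrist force passes 120 N, or if a joint passes its speed limit or range.

## Working session

There is one attempt and no reset: what is moved stays moved. The work goes in short steps, Python scripts to look and compute and a tool call to move; the robot and the scene stay as the last step left them, time stands still between calls to the robot, and variables do not carry over. Pictures are saved under pics/ and viewed, at most 10 in all, crops included, and the job is handed in when it is done.

Besides the shell and the picture viewer there is one more tool, called after "Call:" as name(argument=value, ...) on one line, values as JSON. servo_tool: Moves the arm, as the interface text tells. Its arguments: {"type":"object","properties":{"rows":{"type":"array"},"squeeze":{"type":"number"}},"required":["rows"]}

```bash
ls; mkdir -p pics; python3 - <<'E'
from plant import telemetry, imaging, ctrl
import cv2
s=telemetry.read_state();print(s, ctrl.tip_reach)
for n in("scene","top"):
    d=imaging.get_image(n);cv2.imwrite(f"pics/{n}0.png",d["image"]);print(n,d["camera_matrix"],d["origin"],d["attitude"])
E
```

```text
pics
{'time': 0.0, 'q': array([ 1.24942146e+00,  3.51251597e-01,  1.65243731e+00,  1.82781112e-06,
        1.13909327e+00, -8.46106789e-02]), 'qvel': array([-0.00059514, -0.00142768, -0.00107953,  0.00018915,  0.00054397,
        0.00107215]), 'effort': array([-9.34812160e-04, -5.06097686e+01, -2.91410333e+01, -1.18007729e-04,
        4.47532642e-03,  9.97710663e-05]), 'tcp_pos': array([0.12888522, 0.5343536 , 0.24174498]), 'tcp_rot': array([-3.71012862e-01, -3.11936429e+00,  1.82945825e-03]), 'ft_force': array([ 0.24477256, -0.67356358, -0.21179186]), 'ft_torque': array([ 0.02047133,  0.01897149, -0.00593862]), 'gripper_force': 0.0, 'gripper_width': 0.9958466247045485} 0.011
scene [[429.15691571   0.         259.6291846 ]
 [  0.         429.15691571 196.38240537]
 [  0.           0.           1.        ]] [0.97883759 0.63800579 0.96493742] [-0.81935956 -2.65152085  1.00901095]
top [[488.47204002   0.         255.60520182]
 [  0.         488.47204002 196.48298597]
 [  0.           0.           1.        ]] [ 0.48753492 -0.00849285  1.34276044] [-2.18035373  2.20462562 -0.06553337]
```

View pics/top0.png

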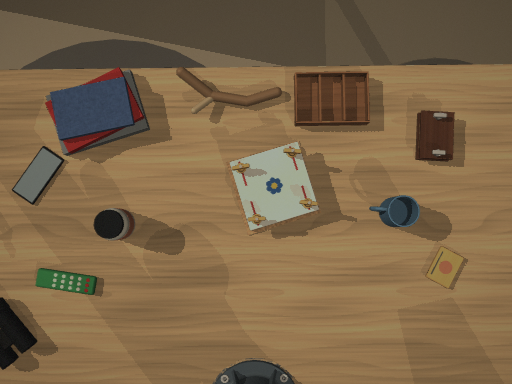

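View pics/scene0.png

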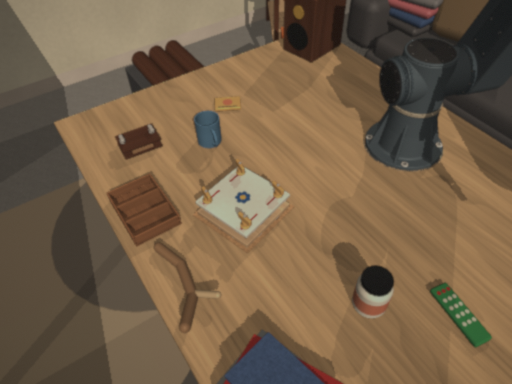

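The top view shows the press at about (274,186) with its nuts at (240,167), (291,152), (308,203) and (257,218). The candle is at (112,224), well clear of it. I'll enlarge the press.

```bash
python3 - <<'E'
import cv2
a=cv2.imread("pics/top0.png")[131:241,219:329]
cv2.imwrite("pics/c0.png",cv2.resize(a,(594,594),interpolation=cv2.INTER_CUBIC))
E
```

```text
(no output)
```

View pics/c0.png

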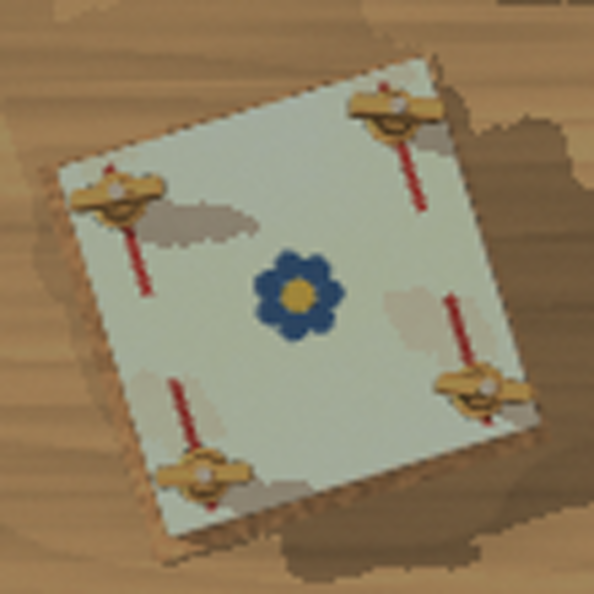

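Crop readings: board corners TL (60,170), TR (428,60), BR (540,425), BL (170,535). Wing ends: UL (72,198)-(164,186), UR (350,106)-(442,108), LL (160,478)-(250,470), LR (437,388)-(530,393). The red line runs (108,168) to (148,294).

```bash
cat >h.py <<'E'
import numpy as np, cv2
from scipy.spatial.transform import Rotation as R
K=np.array([[488.47204002,0,255.60520182],[0,488.47204002,196.48298597],[0,0,1]])
O=np.array([0.48753492,-0.00849285,1.34276044]);A=R.from_rotvec([-2.18035373,2.20462562,-0.06553337])
def pt(u,v,z):
    r=A.apply([(u-K[0,2])/K[0,0],(v-K[1,2])/K[1,1],1]); return (O+r*(z-O[2])/r[2])
def crop(c,z): return pt(219+(c[0]+.5)/5.4-.5,131+(c[1]+.5)/5.4-.5,z)[:2]
E
python3 - <<'E'
from h import *
C=[crop(c,.061) for c in [(60,170),(428,60),(540,425),(170,535)]]
c=np.mean(C,0);print(c,[np.linalg.norm(C[i]-C[i-1]) for i in range(4)])
y=np.arctan2(*(C[0]-C[3]+C[1]-C[2])[::-1]); print("yaw",y)
Rm=lambda a:np.array([[np.cos(a),-np.sin(a)],[np.sin(a),np.cos(a)]])
W={"UL":((72,198),(164,186)),"UR":((350,106),(442,108)),"LL":((160,478),(250,470)),"LR":((437,388),(530,393))}
for n,(p,q) in W.items():
    p,q=crop(p,.093),crop(q,.093);d=q-p
    loc=Rm(-y)@((p+q)/2-c); e=c+Rm(y)@(np.sign(loc)*.07); wa=np.arctan2(d[1],d[0])%np.pi
    print(n,"loc",loc,"mid",(p+q)/2,"exp",e,"len",np.linalg.norm(d),"wingang",wa,"turn left",(wa-y)%np.pi)
from plant import telemetry
s=telemetry.read_state();M=R.from_rotvec(s['tcp_rot']).as_matrix();print(M.round(3))
# press pixel of candle
print(pt(112,224,.115))
E
```

```text
[ 0.59067399 -0.05965573] [np.float64(0.18596378530350463), np.float64(0.1881358800446129), np.float64(0.18672552992594343), np.float64(0.18756015165901593)]
yaw 0.2812824770481188
UL loc [0.0706581  0.07021149] mid [0.63906538 0.0274103 ] exp [0.63849185 0.02702444] len 0.04418516543711986 wingang 1.6902504945316887 turn left 1.40896801748357
UR loc [ 0.07150886 -0.06852207] mid [ 0.67839347 -0.1056349 ] exp [ 0.67735416 -0.10747359] len 0.043919112382549474 wingang 1.537972601594785 turn left 1.2566901245466662
LL loc [-0.06978439  0.06922722] mid [ 0.50441546 -0.01252044] exp [ 0.50399381 -0.01183787] len 0.042771388878307975 wingang 1.6482826646818274 turn left 1.3670001876337086
LR loc [-0.06996848 -0.06866601] mid [ 0.5425161  -0.14504559] exp [ 0.54285613 -0.14633591] len 0.044163986502627595 wingang 1.5059705103451337 turn left 1.224688033297015
[[-0.972  0.235 -0.   ]
 [ 0.235  0.972 -0.001]
 [ 0.    -0.001 -1.   ]]
[0.4940299  0.35033185 0.115     ]
```

Call:
servo_tool(rows=[[[-0.256,-0.155,0,0,-1],[-0.256,-0.155,0,0,-1],[-0.256,-0.155,0,0,-1],[-0.256,-0.155,0,0,-1],[-0.256,-0.155,0,0,-1],[-0.256,-0.155,0,0,-1],[-0.256,-0.155,0,0,-1],[-0.256,-0.155,0,0,-1],[-0.256,-0.155,0,0,-1],[-0.256,-0.155,0,0,-1],[-0.256,-0.155,0,0,-1],[-0.256,-0.155,0,0,-1]]])

```text
time: 1.6
tcp_pos: [0.6401, 0.0273, 0.242]
tcp_rot: [-0.371, -3.119, -0.0]
ft_force: [0.4, 1.1, 0.1]
gripper_width: 0.997
gripper_force: 0.0
```

Call:
servo_tool(rows=[[[0,0,0,1,-1],[0,0,0,1,-1],[0,0,0,1,-1],[0,0,0,1,-1],[0,0,0,1,-1],[0,0,0,1,-1],[0,0,0,1,-1],[0,0,0,1,-1],[0,0,0,0.1,-1],[0,0,0,0,-1]]])

```text
time: 2.85
tcp_pos: [0.6389, 0.0289, 0.2421]
tcp_rot: [-2.082, -2.352, 0.0]
ft_force: [1.0, 0.2, -0.2]
gripper_width: 1.003
gripper_force: 0.0
```

```bash
cat >go.py <<'E'
from h import *; import sys
from plant import telemetry
s=telemetry.read_state();M=R.from_rotvec(s['tcp_rot']).as_matrix()
t=np.array([float(a) for a in sys.argv[1:4]]);ang=float(sys.argv[4])
a=np.arctan2(M[1,0],M[0,0])
print(s['time'],s['tcp_pos'].round(4),'ang',a,'q6',s['q'][5],'w',s['gripper_width'],s['ft_force'].round(1))
print('shift units',(M.T@(t-s['tcp_pos'])/.2).round(4),'turn units',((a-ang+np.pi/2)%np.pi-np.pi/2)/.15)
E
python3 go.py .639 .027 .088 1.69
```

```text
2.85 [0.6389 0.0289 0.2421] ang 1.692624463120926 q6 -0.14938705570324493 w 1.0025213109339108 [ 1.   0.2 -0.2]
shift units [-9.600e-03 -5.000e-04  7.706e-01] turn units 0.01749642080617342
```

Call:
servo_tool(rows=[[[-0.01,0,0.2,0,-1],[0,0,0.2,0,-1],[0,0,0,0,-1]]])

```text
time: 3.22
tcp_pos: [0.6377, 0.0269, 0.1597]
tcp_rot: [-2.08, -2.348, 0.006]
ft_force: [-0.2, 0.4, 1.1]
gripper_width: 1.002
gripper_force: 0.0
```

```bash
python3 - <<'E'
from plant import imaging
import cv2
d=imaging.get_image("wrist");cv2.imwrite("pics/w0.png",d["image"])
E
python3 go.py .639 .027 .088 1.69
```

```text
3.275 [0.639  0.0269 0.1621] ang 1.69127089953762 q6 -0.1511559888904376 w 0.9969063080964029 [0.8 0.5 1.2]
shift units [0.0004 0.0007 0.3706] turn units 0.008472663584133677
```

View pics/w0.png

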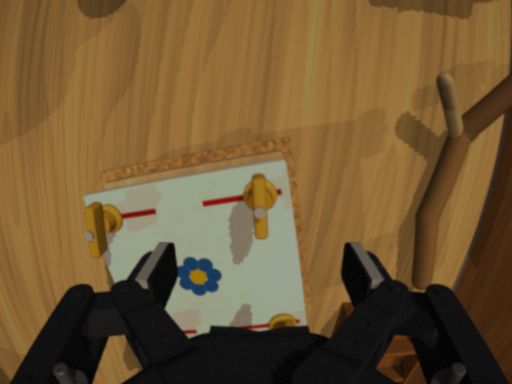

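The nut lies centred between the fingers at (260,205), with its wings along the image vertical. I'll check its pixel against the calibration.

```bash
python3 - <<'E'
from h import *
from plant import imaging
d=imaging.get_image("wrist");K=d["camera_matrix"];o=d["origin"];A=R.from_rotvec(d["attitude"])
for p in [(.639,.027,.098),(.6385,.027,.061),(.5907,-.0597,.058),(.639,.027-0,.162)]:
    v=A.inv().apply(np.array(p)-o);th=np.arctan2(np.hypot(v[0],v[1]),v[2]);u=v[:2]/np.hypot(v[0],v[1])*th
    print(p,K[0,0]*u[0]+K[0,2],K[1,1]*u[1]+K[1,2])
E
```

```text
(0.639, 0.027, 0.098) 258.4691254931525 211.46339344700644
(0.6385, 0.027, 0.061) 258.00191753685885 194.9847234802596
(0.5907, -0.0597, 0.058) 197.18574858498428 274.0694511786531
(0.639, 0.027, 0.162) 258.0889121611843 257.3564806678795
```

Call:
servo_tool(rows=[[[0,0,0.2,0,-1],[0,0,0.17,0,-1],[0,0,0,0,-1],[0,0,0,0,1],[0,0,0,0,1],[0,0,0,0,1],[0,0,0,0,1],[0,0,0,0,1],[0,0,0,0,1],[0,0,0,0,1]]], squeeze=40)

```text
time: 4.58
tcp_pos: [0.638, 0.0267, 0.0888]
tcp_rot: [-2.084, -2.348, 0.004]
ft_force: [-8.8, -0.8, 10.5]
gripper_width: 0.152
gripper_force: 39.0
```

Call:
servo_tool(rows=[[[0,0,0,0.5,1],[0,0,0,1,1],[0,0,0,1,1],[0,0,0,1,1],[0,0,0,1,1],[0,0,0,1,1],[0,0,0,1,1],[0,0,0,1,1],[0,0,0,1,1],[0,0,0,0.8,1],[0,0,0,0.5,1],[0,0,0,0,1]]])

```text
time: 6.08
tcp_pos: [0.6365, 0.0279, 0.0877]
tcp_rot: [-3.121, -0.343, 0.011]
ft_force: [-13.2, 5.8, 4.9]
gripper_width: 0.151
gripper_force: 39.0
```

```bash
python3 go.py .639 .027 .088 0.28; python3 -c "
from plant import telemetry;s=telemetry.read_state();print(s['ft_torque'],s['gripper_width'])"
```

```text
6.075 [0.6365 0.0279 0.0877] ang 0.21902184259196067 q6 1.3213053295704604 w 0.1506576897227351 [-13.2   5.8   4.9]
shift units [ 0.0112  0.0069 -0.0018] turn units -0.4065210493869298
[0.9544226  2.29877974 0.0222547 ] 0.1506576897227351
```

Call:
servo_tool(rows=[[[0,0,0,0.5,1],[0,0,0,0.4,1],[0,0,0,0,1]]])

```text
time: 6.45
tcp_pos: [0.6365, 0.028, 0.0877]
tcp_rot: [-3.137, -0.134, 0.011]
ft_force: [-12.6, 5.6, 4.6]
gripper_width: 0.151
gripper_force: 44.1
```

```bash
python3 go.py .639 .027 .088 0.28; python3 -c "
from plant import telemetry,imaging;import cv2;s=telemetry.read_state();print(s['ft_torque'],s['gripper_width'])
cv2.imwrite('pics/w1.png',imaging.get_image('wrist')['image'])"
```

```text
6.45 [0.6365 0.028  0.0877] ang 0.08516574232846538 q6 1.4554795121270523 w 0.15063259559960868 [-12.6   5.6   4.6]
shift units [ 0.0118  0.0062 -0.0018] turn units -1.2988950511435648
[1.12654175 2.20661607 0.53254448] 0.15063259559960868
```

View pics/w1.png

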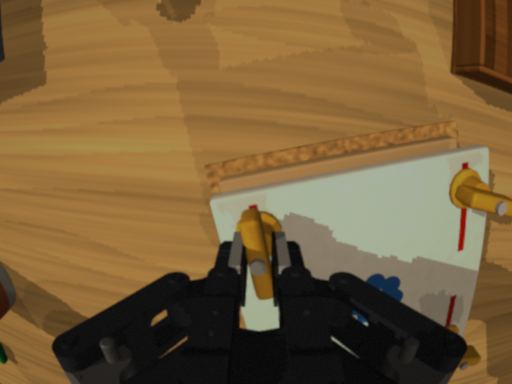

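Torque rose to 0.53 N m, so nut UL is at its stop: its wings at (258,250) lie along the line. Next I release and go to the diagonal nut, LR.

Call:
servo_tool(rows=[[[0,0,0,0,-1],[0,0,0,0,-1],[0,0,0,0,-1],[0,0,0,0,-1],[0,0,-0.2,0,-1],[0,0,-0.15,0,-1],[-0.135,0.206,0,0,-1],[-0.135,0.206,0,0,-1],[-0.135,0.206,0,0,-1],[-0.135,0.206,0,0,-1],[0,0,0,-1,-1],[0,0,0,-1,-1]]])

```text
time: 8.0
tcp_pos: [0.5453, -0.1472, 0.1585]
tcp_rot: [3.082, 0.606, 0.0]
ft_force: [0.1, 0.1, -0.3]
gripper_width: 0.996
gripper_force: 0.0
```

Call:
servo_tool(rows=[[[0,0,0,-1,-1],[0,0,0,-1,-1],[0,0,0,-1,-1],[0,0,0,-1,-1],[0,0,0,-1,-1],[0,0,0,-1,-1],[0,0,0,-1,-1],[0,0,0,-0.47,-1],[0,0,0,0,-1],[0,0,0,0,-1]]])

```text
time: 9.25
tcp_pos: [0.5456, -0.1465, 0.1583]
tcp_rot: [2.295, 2.146, -0.0]
ft_force: [-0.4, 0.5, 0.4]
gripper_width: 0.997
gripper_force: 0.0
```

```bash
python3 go.py .5427 -.1458 .088 1.506; python3 -c "
from plant import telemetry,imaging;import cv2
cv2.imwrite('pics/w2.png',imaging.get_image('wrist')['image'])"
```

```text
9.25 [ 0.5456 -0.1465  0.1583] ang 1.5036599732866551 q6 -0.277538628519849 w 0.9974429820786732 [-0.4  0.5  0.4]
shift units [ 0.0023 -0.0145  0.3515] turn units -0.015600178088965855
```

View pics/w2.png

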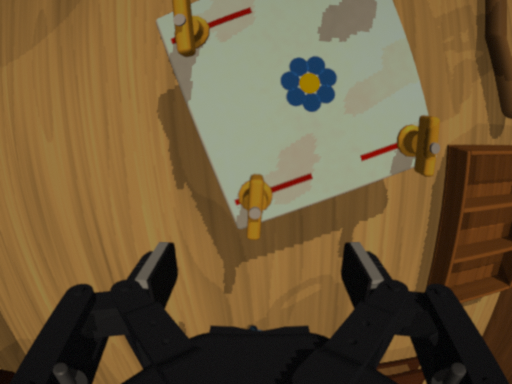

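Nut LR is centred at (256,205) with its wings aligned.

Call:
servo_tool(rows=[[[0,-0.014,0.2,0,-1],[0,0,0.15,0,-1],[0,0,0,0,1],[0,0,0,0,1],[0,0,0,0,1],[0,0,0,0,1],[0,0,0,0,1],[0,0,0,0,1],[0,0,0,0,1]]])

```text
time: 10.42
tcp_pos: [0.5428, -0.1463, 0.0894]
tcp_rot: [2.293, 2.147, 0.0]
ft_force: [-4.4, 0.8, 10.4]
gripper_width: 0.107
gripper_force: 53.8
```

Call:
servo_tool(rows=[[[0,0,0,0.5,1],[0,0,0,1,1],[0,0,0,1,1],[0,0,0,1,1],[0,0,0,1,1],[0,0,0,1,1],[0,0,0,1,1],[0,0,0,1,1],[0,0,0,1,1],[0,0,0,0.7,1],[0,0,0,0.4,1],[0,0,0,0,1]]])

```text
time: 11.92
tcp_pos: [0.5416, -0.1458, 0.0887]
tcp_rot: [3.139, 0.11, -0.005]
ft_force: [-7.6, 3.0, 7.4]
gripper_width: 0.105
gripper_force: 117.3
```

```bash
python3 go.py .5427 -.1458 .088 0.28; python3 -c "
from plant import telemetry,imaging;import cv2;s=telemetry.read_state();print(s['ft_torque'],s['gripper_width'])"
```

```text
11.925 [ 0.5416 -0.1458  0.0887] ang 0.07018944352316911 q6 1.1568644575707192 w 0.10528992256070405 [-7.6  3.   7.4]
shift units [0.0054 0.0006 0.0033] turn units -1.3987370431788726
[0.60748544 1.17405359 2.64935119] 0.10528992256070405
```

Call:
servo_tool(rows=[[[0,0,0,0,-1],[0,0,0,0,-1],[0,0,0,0,-1],[0,0,0,0,-1],[0,0,-0.2,0,-1],[0,0,-0.15,0,-1],[0,0,0,0,-1]]])

```text
time: 12.8
tcp_pos: [0.5438, -0.1467, 0.1604]
tcp_rot: [3.138, 0.102, 0.006]
ft_force: [0.0, 0.1, 0.3]
gripper_width: 1.002
gripper_force: 0.0
```

```bash
python3 go.py .6785 -.1066 .088 1.54; python3 -c "
from plant import imaging;import cv2,numpy as np
a=imaging.get_image('wrist')['image'];t=imaging.get_image('top')['image'][131:241,219:329]
b=cv2.resize(t,(384,384),interpolation=cv2.INTER_CUBIC)
cv2.imwrite('pics/w3.png',cv2.resize(np.hstack([a,b]),(798,342)))"
```

```text
12.8 [ 0.5438 -0.1467  0.1604] ang 0.06512400756482949 q6 1.1595254228181433 w 1.001626530561963 [0.  0.1 0.3]
shift units [ 0.6836 -0.1568  0.3641] turn units -9.832506616234472
```

View pics/w3.png

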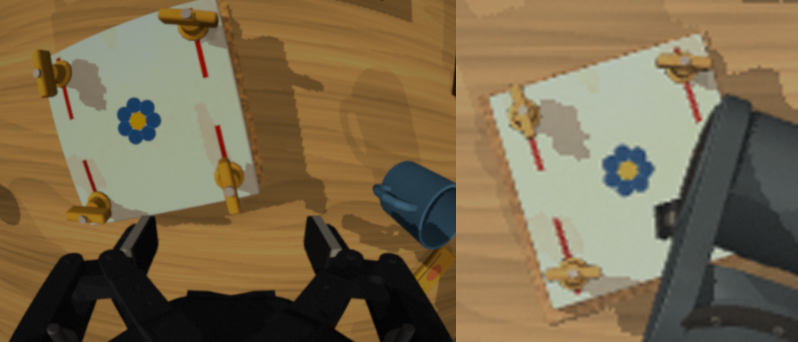

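Right panel: nut UL at (523,110) looks along its red line. Left panel: LR at (230,185) looks close too. Before starting the second pair I'll check UL numerically.

```bash
cat >wing.py <<'E'
from h import *; import sys
def ang(img,n):
    # brass pixels on the board around nut n; principal axis vs red-line direction
    e={"UL":(.6385,.027),"UR":(.6774,-.1075),"LL":(.504,-.0118),"LR":(.5428,-.1463)}[n]
    v=A.inv().apply(np.r_[e,.093]-O);u=K@(v/v[2])
    x0,y0=int(u[0])-13,int(u[1])-13
    c=cv2.resize(img[y0:y0+27,x0:x0+27],None,fx=4,fy=4,interpolation=cv2.INTER_CUBIC)
    h=cv2.cvtColor(c,cv2.COLOR_BGR2HSV)
    m=cv2.inRange(h,(11,110,90),(30,255,255));k,l,st,ce=cv2.connectedComponentsWithStats(m)
    i=1+np.argmax(st[1:,4]);ys,xs=np.nonzero(l==i)
    r=cv2.minAreaRect(np.c_[xs,ys].astype(np.float32));C=np.cov(xs,ys);w,V=np.linalg.eigh(C);d=V[:,1]
    return np.degrees(np.arctan2(d[1],d[0]))%180,np.sqrt(w),r
E
python3 - <<'E'
from wing import *; from plant import imaging
a=cv2.imread("pics/top0.png");b=imaging.get_image("top")["image"]
print("line in image ~",np.degrees(np.arctan2(126,40)))
for n in("UL","UR","LL"):print(n,ang(a,n),ang(b,n))
print("LR0",ang(a,"LR"))
E
```

```text
line in image ~ 72.38742215707617
UL (np.float64(122.43538523619233), array([19.9302045, 39.1332475]), ((53.49999237060547, 53.49999237060547), (106.99998474121094, 106.99998474121094), 0.0)) (np.float64(117.10731951756942), array([23.80437598, 33.97622647]), ((53.49999237060547, 53.49999237060547), (106.99998474121094, 106.99998474121094), 0.0))
UR (np.float64(24.98671588582482), array([23.26673201, 33.91735497]), ((53.50000762939453, 53.49999237060547), (106.99998474121094, 106.99998474121094), 90.0)) (np.float64(22.539055731265165), array([23.30287064, 33.32436461]), ((53.49999237060547, 48.49999237060547), (106.99998474121094, 96.99998474121094), 0.0))
LL (np.float64(19.33471267040312), array([16.55107891, 39.31543645]), ((53.49999237060547, 62.49999237060547), (106.99998474121094, 88.99998474121094), -0.0)) (np.float64(19.33470096005547), array([16.52835246, 39.29338201]), ((53.49999237060547, 62.49999237060547), (106.99998474121094, 88.99998474121094), -0.0))
LR0 (np.float64(108.82941160745072), array([22.7872147 , 31.29012349]), ((63.50000762939453, 53.49999237060547), (106.99998474121094, 86.99998474121094), 90.0))
```

Wood is leaking into the mask, so I'll view an enlarged crop instead: UL from the top camera, and LR from the wrist camera.

```bash
python3 - <<'E'
from plant import imaging
import cv2,numpy as np
t=imaging.get_image("top")["image"][145:190,225:270];w=imaging.get_image("wrist")["image"][120:260,190:330]
f=lambda x:cv2.resize(x,(396,396),interpolation=cv2.INTER_CUBIC)
cv2.imwrite("pics/c4.png",np.hstack([f(t),f(w)]))
E
```

```text
(no output)
```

View pics/c4.png

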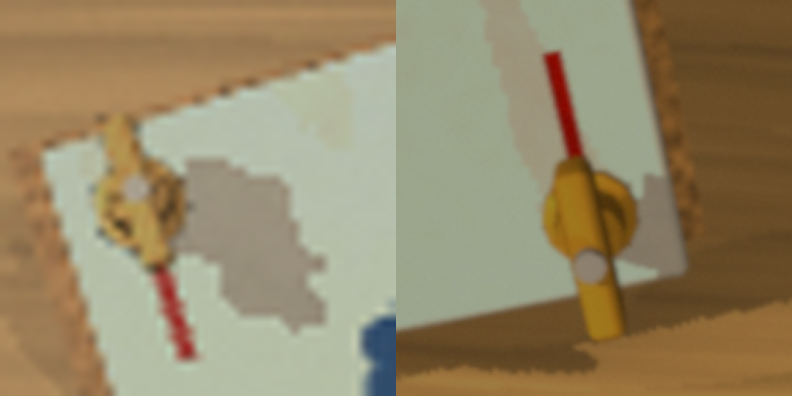

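Left: the UL wing (115,115)-(158,265) is at 74° against 73° for its line. Right: the LR wing is at 81° against 78°. Both are tight. Now UR.

Call:
servo_tool(rows=[[[0.228,-0.052,0,0,-1],[0.228,-0.052,0,0,-1],[0.228,-0.052,0,0,-1],[0,0,0,-1,-1],[0,0,0,-1,-1],[0,0,0,-1,-1],[0,0,0,-1,-1],[0,0,0,-1,-1],[0,0,0,-1,-1],[0,0,0,-1,-1],[0,0,0,-1,-1],[0,0,0,-1,-1]]])

```text
time: 14.55
tcp_pos: [0.6769, -0.1062, 0.1571]
tcp_rot: [-2.381, -2.047, 0.002]
ft_force: [1.0, -0.2, -0.1]
gripper_width: 1.0
gripper_force: 0.0
```

Call:
servo_tool(rows=[[[0,0,0,-0.83,-1],[0,0,0,0,-1],[0,0,0,0,-1]]])

```text
time: 14.92
tcp_pos: [0.6771, -0.1062, 0.1577]
tcp_rot: [-2.258, -2.183, 0.001]
ft_force: [0.2, 0.6, -0.5]
gripper_width: 1.0
gripper_force: 0.0
```

```bash
python3 go.py .6782 -.1066 .088 1.54
```

```text
14.925 [ 0.6771 -0.1062  0.1577] ang 1.5370563543982576 q6 -0.18971641000412284 w 1.0000247430291052 [ 0.2  0.6 -0.5]
shift units [-0.002   0.0059  0.3486] turn units -0.01962430401161619
```

Call:
servo_tool(rows=[[[0,0.004,0.2,0,-1],[0,0,0.15,0,-1],[0,0,0,0,1],[0,0,0,0,1],[0,0,0,0,1],[0,0,0,0,1],[0,0,0,0,1],[0,0,0,0,1],[0,0,0,0,1]]])

```text
time: 16.05
tcp_pos: [0.6773, -0.1064, 0.0894]
tcp_rot: [-2.255, -2.186, 0.002]
ft_force: [-9.1, 0.6, 8.1]
gripper_width: 0.103
gripper_force: 44.6
```

Call:
servo_tool(rows=[[[0,0,0,0.5,1],[0,0,0,1,1],[0,0,0,1,1],[0,0,0,1,1],[0,0,0,1,1],[0,0,0,1,1],[0,0,0,1,1],[0,0,0,1,1],[0,0,0,1,1],[0,0,0,0.5,1],[0,0,0,0.3,1],[0,0,0,0,1]]])

```text
time: 17.55
tcp_pos: [0.6766, -0.1063, 0.0884]
tcp_rot: [3.132, 0.232, -0.006]
ft_force: [-9.0, 0.6, 4.0]
gripper_width: 0.103
gripper_force: 78.6
```

```bash
python3 go.py .504 -.0122 .088 1.648; python3 -c "
from plant import telemetry,imaging;import cv2;s=telemetry.read_state();print(s['ft_torque'],s['gripper_width'])"
```

```text
17.55 [ 0.6766 -0.1063  0.0884] ang 0.1477005559326087 q6 1.201173803654003 w 0.10265119267030552 [-9.   0.6  4. ]
shift units [-0.7842 -0.5923  0.0052] turn units -10.001996293782607
[-0.24104654  1.57833204  1.84694838] 0.10265119267030552
```

Torque of 1.85 N m shows UR is at its stop. Now LL.

Call:
servo_tool(rows=[[[0,0,0,0,-1],[0,0,0,0,-1],[0,0,0,0,-1],[0,0,0,0,-1],[0,0,-0.2,0,-1],[0,0,-0.15,0,-1],[-0.196,-0.148,0,0,-1],[-0.196,-0.148,0,0,-1],[-0.196,-0.148,0,0,-1],[-0.196,-0.148,0,0,-1],[0,0,0,-1,-1],[0,0,0,-1,-1]]])

```text
time: 19.05
tcp_pos: [0.5057, -0.0114, 0.1587]
tcp_rot: [3.062, 0.701, 0.001]
ft_force: [1.0, 0.1, -0.4]
gripper_width: 1.0
gripper_force: 0.0
```

Call:
servo_tool(rows=[[[0,0,0,-1,-1],[0,0,0,-1,-1],[0,0,0,-1,-1],[0,0,0,-1,-1],[0,0,0,-1,-1],[0,0,0,-1,-1],[0,0,0,-1,-1],[0,0,0,-1,-1],[0,0,0,0,-1],[0,0,0,0,-1]]])

```text
time: 20.3
tcp_pos: [0.5058, -0.0117, 0.1584]
tcp_rot: [2.141, 2.299, 0.0]
ft_force: [-0.7, 0.1, -0.1]
gripper_width: 1.001
gripper_force: 0.0
```

```bash
python3 go.py .504 -.0122 .088 1.648
```

```text
20.3 [ 0.5058 -0.0117  0.1584] ang 1.6415817103356707 q6 -0.1859125123700511 w 1.0006214248655005 [-0.7  0.1 -0.1]
shift units [-0.0019 -0.0094  0.3518] turn units -0.04278859776219483
```

Call:
servo_tool(rows=[[[0,-0.009,0.2,-0.04,-1],[0,0,0.15,0,-1],[0,0,0,0,1],[0,0,0,0,1],[0,0,0,0,1],[0,0,0,0,1],[0,0,0,0,1],[0,0,0,0,1],[0,0,0,0,1]]])

```text
time: 21.42
tcp_pos: [0.5035, -0.0119, 0.0889]
tcp_rot: [-2.13, -2.308, 0.001]
ft_force: [-4.9, -1.5, 7.6]
gripper_width: 0.106
gripper_force: 43.5
```

Call:
servo_tool(rows=[[[0,0,0,0.5,1],[0,0,0,1,1],[0,0,0,1,1],[0,0,0,1,1],[0,0,0,1,1],[0,0,0,1,1],[0,0,0,1,1],[0,0,0,1,1],[0,0,0,1,1],[0,0,0,0.9,1],[0,0,0,0.5,1],[0,0,0,0,1]]])

```text
time: 22.92
tcp_pos: [0.5025, -0.0113, 0.0881]
tcp_rot: [-3.13, -0.264, 0.006]
ft_force: [-6.4, 5.5, 1.2]
gripper_width: 0.109
gripper_force: 69.6
```

```bash
python3 go.py .504 -.0122 .088 0.28; python3 -c "
from plant import telemetry,imaging;import cv2;s=telemetry.read_state();print(s['ft_torque'],s['gripper_width'])"
```

```text
22.925 [ 0.5025 -0.0113  0.0881] ang 0.16810115111233573 q6 1.2883450337194535 w 0.1086491543187298 [-6.4  5.5  1.2]
shift units [0.0067 0.0057 0.0003] turn units -0.7459923259177614
[0.5929328  1.03314879 1.52679094] 0.1086491543187298
```

Call:
servo_tool(rows=[[[0,0,0,0,-1],[0,0,0,0,-1],[0,0,0,0,-1],[0,0,0,0,-1],[0,0,-0.25,0,-1],[0,0,-0.25,0,-1],[0,0,-0.25,0,-1],[-0.1,0.25,0,0,-1],[-0.1,0.25,0,0,-1],[-0.1,0.25,0,0,-1],[0,0.25,0,0,-1],[0,0.25,0,0,-1]]])

```text
time: 24.42
tcp_pos: [0.486, -0.2701, 0.2385]
tcp_rot: [3.131, 0.259, 0.001]
ft_force: [1.1, 0.2, 0.1]
gripper_width: 1.003
gripper_force: 0.0
```

```bash
python3 go.py .504 -.0122 .088 0.28; python3 -c "
from plant import imaging;import cv2,numpy as np
d=imaging.get_image('top')['image'];cv2.imwrite('pics/t5.png',cv2.resize(d[131:241,219:329],(594,594),interpolation=cv2.INTER_CUBIC))
a=cv2.imread('pics/top0.png');print('candle diff',np.abs(d[195:255,85:150].astype(int)-a[195:255,85:150]).mean())"
```

```text
24.425 [ 0.486  -0.2701  0.2385] ang 0.1652650621021702 q6 0.814446652322221 w 1.0029120584753388 [1.1 0.2 0.1]
shift units [ 0.3007 -1.2573  0.7524] turn units -0.7648995859855316
candle diff 6.853931623931624
```

View pics/t5.png

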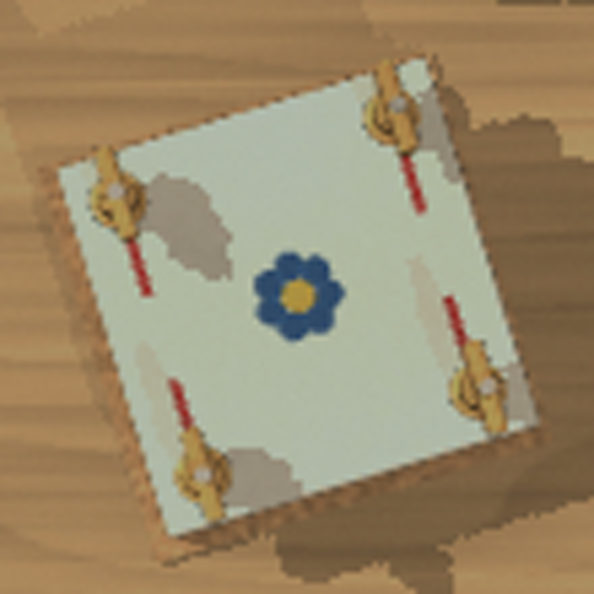

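All four nuts' wings lie along their red lines: (118,193), (393,107), (478,388) and (203,475). The gripper is open and clear of everything.

```bash
python3 -c "
from plant import job;print(job.sign_off())"
```

```text
the job is handed in; nothing more can be done
None
```

All four nuts are at their stops with wings along the red lines, tightened as one diagonal pair and then the other. The arm never went near the candle jar, the gripper is open and clear, and the job was handed in at about 24 s; no verdict came back.

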